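# Run the self-test on the amber test fixture

### The job

Two small test fixtures stand on the bench. On the one with the amber base plate, slide the blue dust cover fully open to expose the red self-test button, press the button all the way down and let it come up again, then slide the cover back fully home over the button. Leave the cover of the fixture with the grey base plate shut.

Things in the scene. Friction and masses are not known exactly. Their poses are not given: they have to be found in the camera images.
- cover_grip (a point): White grip block on the blue cover of the AMBER-plate fixture: 20 mm along the slide (x), 30 mm across (y), 34 mm tall. Point: on its centre line, 24 mm above the cover's flat top, 10 mm below the block's top, 86 mm above the bench. z up; the cover opens along -x, roughly towards the robot. Fixture bolted down: plate 200 x 130 mm, body 180 x 100 mm, dark deck top 44 mm above the bench.
- cover (a joint): Blue dust cover of the amber fixture (64 mm along x, 84 across, centred under its grip, hood 18 mm high on the deck). In m: 0 fully home over the button (stop), 0.085 fully open (stop; its edge is then 53 mm from the button's axis). Starts 0 to 0.012. About 2 N of friction; stays where left.
- button (a joint): Red push button of the amber fixture, 30 mm across in a 46 mm black collar, in m: 0 up, 0.006 fully down. Presses straight down, moves from 1.5 N, fully down at 5 N, springs back. Exactly under cover_grip when the cover is shut: its axis is cover_grip moved along +x by the value of cover. Its top when up is 30 mm below cover_grip, 56 mm above the bench.
- other_cover (a joint): Same blue cover on the otherwise equal fixture with the GREY base plate, in m: 0 shut, 0.085 open; starts 0 to 0.012, to be left so. The two fixtures stand side by side, left and right of the robot's x axis (either may be the amber one), each turned up to 0.5 rad, 25 mm or more apart.

How it is judged:
On the way, in this order (a step that is already met when the one before it is completed fails the run):
1. the amber fixture's cover is slid open, 65 mm or more (value of joint cover above 0.065 m), for 0.1 s.
2. its button is pressed down, 4 mm or more (value of joint button above 0.004 m), for 0.1 s.
At the end, for the whole second after the job is handed in: The amber fixture's cover is home over its button to within 10 mm, the button is up (less than 2 mm down), and the grey fixture's cover is still shut (less than 20 mm open) (value of joint cover below 0.01 m and value of joint button below 0.002 m and value of joint other_cover below 0.02 m); the robot touches nothing.
It fails at once if the grey fixture's cover is slid open, more than 30 mm (value of joint other_cover above 0.03 m).
It also fails if it takes over 48 s, if anything falls off the work surface, if the arm or the gripper's body presses on something with over 40 N, if the wrist force passes 120 N, or if a joint passes its speed limit or range.

### The arm

A 6-joint arm with a two-finger parallel gripper is mounted at the origin on the work surface. World frame = base frame: x ahead of the robot, y to its left, z up, the work surface at z = 0. Lengths are in m, angles in rad, forces in N, time in s.
With the tool pointing down it reaches from about 0.35 to 0.875 m from the base axis. Payload 15.5 kg.
Tool frame: the origin (TCP) lies between the finger pads; the fingertips stand 11 mm ahead of it and the grasp point (between the pads) lies 8 mm behind it; z points along the fingers, x is the direction in which the jaws open and shut, and the axes are right-handed (so a half turn about z gives the same grasp; the last joint's range is limited). The gripper opens to 85 mm and grips with 20 to 120 N. Pads are 22 mm wide; open, the fingers measure 114 mm over their backs; the gripper's body (76 mm by 85 mm) begins 54 mm behind the grasp point. The pads swing forward as they close: fully open they stand 13 mm farther back than shut.
Start: joints at [-1.329, 0.494, 1.345, -0, 1.302, -0.096], TCP at [0.207, -0.59, 0.242] pointing down, gripper open.
Joint ranges: [-2.91, 2.91], [-0.82, 2.16], [0.22, 2.67], [-1.22, 4.37], [0.12, 2.79], [-3.08, 3.08]. Speed limits (rad/s): [1.89, 1.89, 2.57, 3.01, 3.01, 3.01].

### API

Orientations are given as [roll, pitch, yaw] about the fixed x, y, z axes, in that order (R = Rz(yaw) Ry(pitch) Rx(roll)).
In Python, from plant import * gives the robot as it stands. The module is installed in compiled form; this text tells all that it offers.
- The arm moves only by the tool play_rows, never from a script. Its argument "steps" is one flat list of numbers, 4 for each row, row after row: the shift along the tool's x, y, z in mm, then the turn about the tool's z in rad. In form: [dx, dy, dz, roll, dx, dy, dz, roll, ...]. A call has 1 to 10 rows; each row is the pose to reach, as a shift and turn from the pose measured when the call began, along the tool's axes at that moment; what a row does not reach only later rows make up. A row lasts 1/10 s, in which the tool goes at most 50 mm and 8.59 degrees, less where a joint would pass 70% of its speed; a pose out of reach is approached as far as the arm can. A call with a gripper value outside its range is refused whole. "gripper" is the opening, from 0 (shut) to 1 (fully open), set as the call begins (left out, the last holds). The fingers move at their own pace and stop on an object; "squeeze" is the grip in N (left out, the last holds). Time passes only in rows, so rows that repeat a pose let the fingers close. It gives the time, the measured TCP pose, the force and the opening at its end, in the units of the state.
- state(): the state, without advancing time (a new reading comes with each control period).
- read_camera(name): name is "side" or "top" or "wrist"; returns the picture (420x560x3 uint8, red, green, blue); there is no depth.
- camera_model(name): a dict with "intrinsics" (3x3 intrinsics, pixels), "R" (3x3) and "t" (3): a world point X has camera coordinates R X + t. Camera axes: x right, y down, z forward; pixel columns grow to the right and rows downward; lengths in m; the calibration is good to about 2 mm. A picture is of the moment at which its call begins: read the wrist's pose just before it. camera_model takes no time and is no camera call; for the wrist camera it gives the pose at the moment of the call.
- job_done(): hands the job in, once; it reports no verdict.
Trained networks look in the newest picture that a camera, given by its name, has taken for a name from the list of things; names that differ only in an ending like _2 or _b are one class to them, and where a whole thing is asked for, a point or a joint stands for the part that bears it (a point fixed in the world has none). Each returns a list of dicts, best first, with "conf" (0 to 1); they miss things now and then, are a little off and sometimes report something else, mostly with a low value. They report only what shows in the picture. A call takes as long as a camera call.
- recognise(camera, name): "at" ([x, y, z] in m, in world coordinates, good to about 4 mm: the middle of the surface that is visible of it).
- spot_point(camera, name): "at" ([x, y, z] in m, in world coordinates, good to about 4 mm: a listed point, or the origin of a listed thing).
The state is a dict: "t": time; "joints": joint angles; "joint_velocities": joint speeds; "joint_efforts": joint torques, N m; "position": TCP position; "orientation": TCP orientation; "force": force on the tool from outside, world axes, zero at the start; "torque": the same for the moment, N m; "finger_gap": opening from 0.0 (shut) to 1.0 (fully open).
Only numpy, scipy, OpenCV 4.12 (cv2) and the standard library are available. Lean on these libraries where they do the work, as an engineer would, in place of code of your own. Each camera call takes 0.05 s, during which the arm holds its last target. There are 200 camera calls.

## Working session

There is one attempt and no reset: what is moved stays moved. The work goes in short steps, Python scripts to look and compute and a tool call to move; the robot and the scene stay as the last step left them, time stands still between calls to the robot, and variables do not carry over. Pictures are saved under pics/ and viewed, about 8 in all and at most 12, crops included, and the job is handed in when it is done.

Besides the shell and the picture viewer there is one more tool, called after "Call:" as a command line: name --argument value ..., lists and objects as JSON in quotes. play_rows: Moves the arm, as the interface text tells. Its arguments: {"type":"object","properties":{"steps":{"type":"array","items":{"type":"number"}},"gripper":{"type":"number"},"squeeze":{"type":"number"}},"required":["steps"]}

```bash
mkdir -p pics; python3 - <<'E'
from plant import *
import cv2
s=state();print(s['t'],s['position'],s['orientation'],s['finger_gap'])
for c in("top","side"):
    im=read_camera(c);cv2.imwrite(f"pics/{c}0.png",im[:,:,::-1])
    print(c,spot_point(c,"cover_grip"));print(recognise(c,"cover"),recognise(c,"other_cover"))
E
```

```text
0.0 [ 0.20706048 -0.58933143  0.24168353] [-3.14143258e+00  1.26056941e-03 -1.23296355e+00] 0.9959234154876924
top [{'at': [0.5857, -0.1787, 0.0913], 'conf': 0.76}]
[{'at': [0.5842, -0.1665, 0.0624], 'conf': 0.82}] []
side [{'at': [0.5814, -0.1742, 0.0857], 'conf': 0.88}]
[{'at': [0.5772, -0.1641, 0.0604], 'conf': 0.82}] [{'at': [0.5355, 0.2494, 0.0617], 'conf': 0.81}]
```

View pics/top0.png

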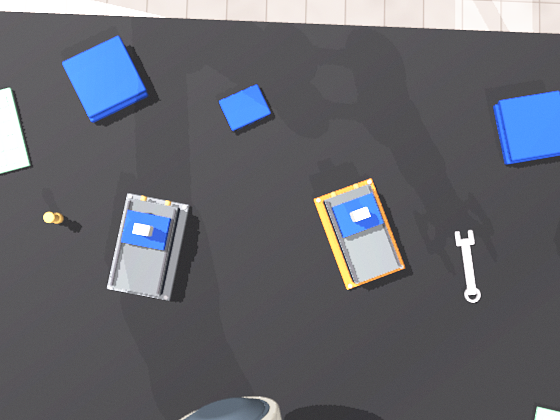

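The top view shows the amber fixture right of centre (grip at about (360,214), plate (315,198) to (404,268)) and the grey one at left (grip (143,230)). The covers look shut. Next I measure the yaw from the amber plate.

```bash
cat > h.py <<'E'
import numpy as np, cv2
def back(m,px,z):
    px=np.atleast_2d(np.float64(px)); K,R,t=m["intrinsics"],np.array(m["R"]),np.array(m["t"])
    d=np.c_[px,np.ones(len(px))]@np.linalg.inv(K).T@R; c=-R.T@t
    return c+d*((z-c[2])/d[:,2])[:,None]
E
python3 - <<'E'
from plant import *
from h import *
m=camera_model("top");im=cv2.imread("pics/top0.png");hsv=cv2.cvtColor(im,cv2.COLOR_BGR2HSV)
def rect(mask,z,n):
    mask[:, :290]=0;mask[:,430:]=0;mask[:165]=0;mask[300:]=0
    cs,_=cv2.findContours(mask,cv2.RETR_EXTERNAL,cv2.CHAIN_APPROX_NONE)
    p=np.vstack([c[:,0] for c in cs if len(c)>8]);w=back(m,p,z)[:,:2]
    r=cv2.minAreaRect(np.float32(w*1000));print(n,r)
    return w
w=rect(cv2.inRange(hsv,(10,120,100),(28,255,255)),0.006,"plate")
rect(cv2.inRange(hsv,(100,120,80),(125,255,255)),0.062,"cover")
rect(cv2.inRange(hsv,(0,0,200),(179,60,255)),0.096,"grip")
print(back(m,[[315,198],[349,289],[404,268],[371,180]],0.006))
v=np.vstack([cv2.resize(im[165:300,290:430],None,fx=4,fy=4)]);cv2.imwrite("pics/c1.png",v)
E
```

```text
plate ((547.6370849609375, -190.2515106201172), (202.1813201904297, 132.67095947265625), 21.695594787597656)
cover ((582.5310668945312, -174.94171142578125), (64.53491973876953, 87.34735107421875), 21.79268455505371)
grip ((545.7300415039062, -172.11122131347656), (179.59341430664062, 112.69540405273438), 21.2164249420166)
[[ 0.61817833 -0.09669272  0.006     ]
 [ 0.43136921 -0.17157285  0.006     ]
 [ 0.4776918  -0.28582144  0.006     ]
 [ 0.6598796  -0.21399356  0.006     ]]
```

View pics/c1.png

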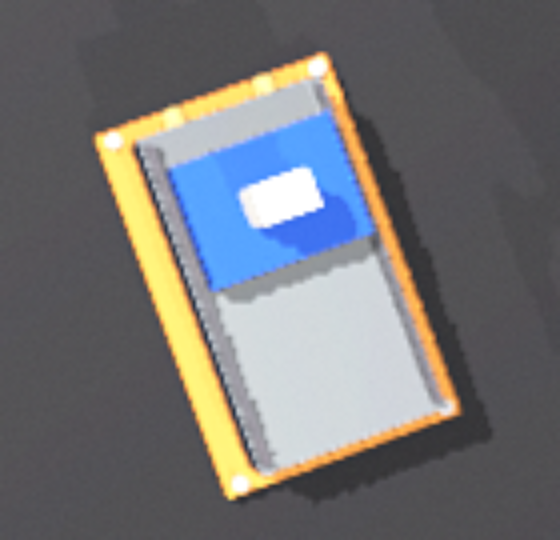

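Yaw is about 0.379 rad (plate and cover agree), and the grip is near (0.583, -0.175). The tool's +y at yaw -1.19 is the opening direction, so I grip across the block.

Call:
play_rows --steps '[-266,-492,42,0.041,-266,-492,42,0.041,-266,-492,42,0.041,-266,-492,42,0.041,-266,-492,42,0.041,-266,-492,42,0.041,-266,-492,42,0.041,-266,-492,42,0.041,-266,-492,42,0.041,-266,-492,42,0.041]' --gripper 1 --squeeze 30

```text
t: 1.4
position: [0.5436, -0.2188, 0.2048]
orientation: [-3.141, -0.0, -1.274]
force: [0.7, -1.3, -0.6]
finger_gap: 1.0
```

Call:
play_rows --steps '[-31,-50,10,-0.082,-31,-50,10,-0.082,-31,-50,10,-0.082,-31,-50,10,-0.082]'

```text
t: 1.8
position: [0.5819, -0.175, 0.1948]
orientation: [3.141, -0.0, -1.192]
force: [0.4, -0.4, 0.4]
finger_gap: 1.002
```

```bash
python3 - <<'E'
from plant import *
from h import *
s=state();m=camera_model("wrist");im=read_camera("wrist");cv2.imwrite("pics/w1.png",im[:,:,::-1])
print(s['t'],s['position'],s['orientation'])
print(spot_point("wrist","cover_grip"),recognise("wrist","cover"))
im=im[:,:,::-1].copy();hsv=cv2.cvtColor(im,cv2.COLOR_BGR2HSV)
for mk,z,n in((cv2.inRange(hsv,(100,120,60),(125,255,255)),.062,'cover'),(cv2.inRange(hsv,(0,0,200),(179,50,255)),.096,'grip')):
    cs,_=cv2.findContours(mk,cv2.RETR_EXTERNAL,cv2.CHAIN_APPROX_NONE)
    for c in sorted(cs,key=cv2.contourArea)[-2:]:
        print(n,cv2.boundingRect(c),cv2.minAreaRect(np.float32(back(m,c[:,0],z)[:,:2]*1000)))
E
```

```text
1.8 [ 0.58186899 -0.17500141  0.19483187] [ 3.14142374e+00 -1.95975773e-04 -1.19230365e+00]
[{'at': [0.5876, -0.1739, 0.0858], 'conf': 0.64}] [{'at': [0.5848, -0.1783, 0.0607], 'conf': 0.68}]
cover (233, 167, 100, 75) ((584.1378173828125, -174.62442016601562), (65.45527648925781, 84.08680725097656), 21.04998016357422)
grip (226, 144, 113, 167) ((570.6585083007812, -176.909423828125), (139.552734375, 80.43162536621094), 19.404333114624023)
grip (239, 242, 90, 78) ((533.3421020507812, -196.54052734375), (70.38632202148438, 73.73621368408203), 21.65471839904785)
```

View pics/w1.png

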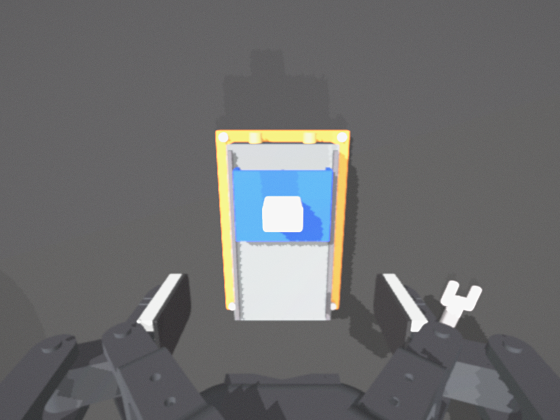

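The view shows the amber fixture squarely aligned, with the grip at about (283,214), the cover about 2 mm ahead, and the fingers clear on either side. I descend and close.

Call:
play_rows --steps '[1,-2,40,0,1,-2,80,0,1,-2,105,0,1,-2,116,0,1,-2,116,0,1,-2,116,0]'

```text
t: 2.55
position: [0.5844, -0.1767, 0.0804]
orientation: [-3.14, -0.001, -1.194]
force: [-0.2, 0.1, 0.8]
finger_gap: 1.002
```

Call:
play_rows --steps '[0,0,0,0,0,0,0,0,0,0,0,0,0,0,0,0,0,0,0,0,0,0,0,0,0,0,0,0,0,0,0,0]' --gripper 0 --squeeze 25

```text
t: 3.35
position: [0.5836, -0.1751, 0.0809]
orientation: [-3.141, 0.001, -1.194]
force: [-5.5, 13.1, 14.7]
finger_gap: 0.344
```

Gripped: the gap is 29 mm. Now I slide it open.

Call:
play_rows --steps '[0,10,0,0,0,22,0,0,0,34,0,0,0,46,0,0,0,58,0,0,0,68,0,0,0,76,0,0,0,82,0,0,0,82,0,0,0,82,0,0]'

```text
t: 4.35
position: [0.5088, -0.2048, 0.0812]
orientation: [-3.137, 0.0, -1.195]
force: [14.0, 15.9, 2.1]
finger_gap: 0.347
```

At the stop: about 80 mm of travel and about 19 N of reaction. The button axis should be near (0.588, -0.173). I release, lift and take a look.

Call:
play_rows --steps '[0,0,0,0,0,0,0,0,0,0,0,0,0,0,0,0,0,0,-30,0,0,0,-70,0,0,0,-100,0,0,0,-100,0,0,0,-100,0]' --gripper 1

```text
t: 5.25
position: [0.5084, -0.2052, 0.1815]
orientation: [-3.137, -0.001, -1.195]
force: [0.1, -0.7, -0.6]
finger_gap: 0.999
```

```bash
python3 - <<'E'
from plant import *
from h import *
s=state();m=camera_model("wrist");im=read_camera("wrist");cv2.imwrite("pics/w2.png",im[:,:,::-1])
print(s['t'],s['position'],s['orientation'],s['force'])
print(spot_point("wrist","cover_grip"),recognise("wrist","button"))
im=im[:,:,::-1].copy();hsv=cv2.cvtColor(im,cv2.COLOR_BGR2HSV)
for mk,z,n in((cv2.inRange(hsv,(100,120,60),(125,255,255)),.062,'cover'),(cv2.inRange(hsv,(0,150,80),(8,255,255))|cv2.inRange(hsv,(172,150,80),(179,255,255)),.056,'button')):
    cs,_=cv2.findContours(mk,cv2.RETR_EXTERNAL,cv2.CHAIN_APPROX_NONE)
    for c in sorted(cs,key=cv2.contourArea)[-1:]:
        print(n,cv2.boundingRect(c),cv2.minAreaRect(np.float32(back(m,c[:,0],z)[:,:2]*1000)))
E
```

```text
5.25 [ 0.50838621 -0.20518799  0.18148009] [-3.13688542e+00 -6.80835608e-04 -1.19515249e+00] [ 0.1327837  -0.67177986 -0.61209079]
[{'at': [0.5126, -0.2036, 0.0898], 'conf': 0.63}] [{'at': [0.5912, -0.1738, 0.062], 'conf': 0.93}]
cover (229, 169, 105, 78) ((511.54803466796875, -203.54556274414062), (65.86474609375, 83.9184341430664), 21.48650550842285)
button (262, 81, 39, 42) ((588.6742553710938, -172.9974365234375), (28.248186111450195, 29.893260955810547), 56.86698532104492)
```

View pics/w2.png

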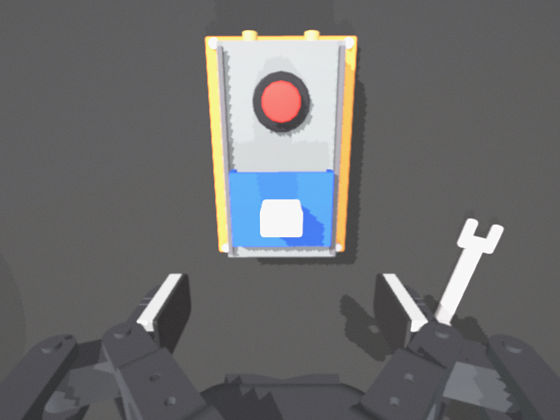

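The cover is fully open and the red button at (281,101) is clear, measured at (0.588, -0.173). Moving above it with the fingers shut.

Call:
play_rows --steps '[-1,-43,0,0,-1,-86,0,0,-1,-86,40,0,-1,-86,80,0,-1,-86,100,0,-1,-86,100,0,-1,-86,100,0,-1,-86,100,0]' --gripper 0

```text
t: 6.2
position: [0.5882, -0.1724, 0.0814]
orientation: [-3.138, 0.001, -1.195]
force: [-0.2, -0.1, 0.6]
finger_gap: -0.001
```

Call:
play_rows --steps '[0,0,8,0,0,0,13,0,0,0,16,0,0,0,19,0,0,0,20,0,0,0,20,0,0,0,20,0]'

```text
t: 6.9
position: [0.589, -0.1727, 0.0643]
orientation: [-3.136, -0.001, -1.195]
force: [-11.5, 2.8, 48.2]
finger_gap: -0.002
```

48 N means a hard contact. I need to know whether it is the button's stop or the collar, so I'll back off and probe the force profile.

Call:
play_rows --steps '[0,0,-5,0,0,0,-5,0,0,0,-5,0]'

```text
t: 7.2
position: [0.5891, -0.1728, 0.0694]
orientation: [-3.135, -0.002, -1.195]
force: [1.2, -0.5, 1.6]
finger_gap: -0.0
```

```bash
python3 - <<'E'
from plant import *
import cv2
im=read_camera("wrist");cv2.imwrite("pics/w3.png",im[:,:,::-1])
s=state();print(s['position'],s['force'],s['torque'])
im=read_camera("side");print(recognise("side","button"));cv2.imwrite("pics/s3.png",im[:,:,::-1])
E
```

```text
[ 0.5890832  -0.17277264  0.06918436] [ 1.68208569 -0.69131899  2.09583235] [-0.05313697 -0.26846104  0.01770215]
[{'at': [0.5813, -0.1595, 0.0568], 'conf': 0.42}]
```

View pics/w3.png

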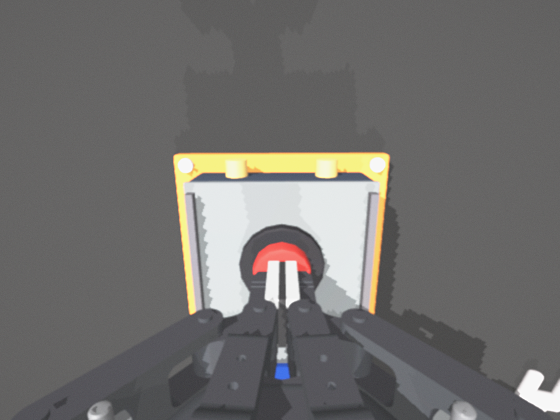

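The shut fingers are narrower than the button (283,262) and sit on it. I probe in small steps.

Call:
play_rows --steps '[0,0,2,0,0,0,2,0,0,0,2,0]'

```text
t: 7.65
position: [0.589, -0.1727, 0.0668]
orientation: [-3.136, -0.001, -1.195]
force: [0.9, -0.2, 4.5]
finger_gap: -0.001
```

Call:
play_rows --steps '[0,0,2,0,0,0,2,0,0,0,2,0]'

```text
t: 7.95
position: [0.589, -0.1728, 0.065]
orientation: [-3.136, -0.002, -1.195]
force: [-0.5, -0.8, 8.4]
finger_gap: -0.005
```

Call:
play_rows --steps '[0,0,2,0,0,0,2,0,0,0,2,0]'

```text
t: 8.25
position: [0.5892, -0.1728, 0.0645]
orientation: [-3.135, -0.002, -1.195]
force: [-7.3, 2.4, 32.4]
finger_gap: 0.001
```

Call:
play_rows --steps '[0,0,-2,0,0,0,-2,0,0,0,-2,0]'

```text
t: 8.55
position: [0.5891, -0.1728, 0.0665]
orientation: [-3.135, -0.002, -1.195]
force: [0.3, 0.0, 3.2]
finger_gap: 0.002
```

Call:
play_rows --steps '[0,0,-2,0,0,0,-2,0,0,0,-2,0]'

```text
t: 8.85
position: [0.589, -0.1727, 0.0684]
orientation: [-3.135, -0.002, -1.195]
force: [1.3, 0.0, 1.9]
finger_gap: -0.005
```

Call:
play_rows --steps '[0,0,-2,0,0,0,-2,0,0,0,-2,0]'

```text
t: 9.15
position: [0.589, -0.1727, 0.0703]
orientation: [-3.135, -0.002, -1.195]
force: [0.4, -0.5, 2.7]
finger_gap: -0.0
```

Call:
play_rows --steps '[0,0,-3,0,0,0,-3,0,0,0,-3,0]'

```text
t: 9.45
position: [0.5888, -0.1727, 0.0733]
orientation: [-3.135, -0.002, -1.195]
force: [-0.3, -0.1, -0.2]
finger_gap: -0.001
```

```bash
python3 - <<'E'
from plant import *
from h import *
s=state();m=camera_model("wrist")
im=read_camera("wrist")[:,:,::-1].copy()
K,R,t=[np.array(m[k]) for k in("intrinsics","R","t")]
def pr(X):
    c=R@X+t;p=K@c;return (p[:2]/p[2]).round(1)
print(s['position'],s['force'])
u=np.array([np.cos(.376),np.sin(.376),0]);P=s['position']
for z in(.007,.011,.0145):
  for d in(-.011,0,.011): print(z,d,pr(P+d*u-[0,0,z]))
print("button",pr(np.array([.588,-.173,.056])))
hsv=cv2.cvtColor(im,cv2.COLOR_BGR2HSV)
mk=cv2.inRange(hsv,(0,150,80),(8,255,255))|cv2.inRange(hsv,(172,150,80),(179,255,255))
ys,xs=np.nonzero(mk);print(xs.min(),xs.max(),ys.min(),ys.max())
cv2.imwrite("pics/w4.png",cv2.resize(im[200:350,190:370],None,fx=4,fy=4,interpolation=2))
E
```

```text
[ 0.58879966 -0.17267984  0.07334132] [-0.32807538 -0.14404247 -0.23246158]
0.007 -0.011 [282.3 299.9]
0.007 0 [282.3 280.2]
0.007 0.011 [282.3 259.6]
0.011 -0.011 [282.3 295.6]
0.011 0 [282.3 276.2]
0.011 0.011 [282.3 256.1]
0.0145 -0.011 [282.2 292. ]
0.0145 0 [282.3 272.9]
0.0145 0.011 [282.3 253.1]
button [282.2 271.9]
254 310 239 273
```

View pics/w4.png

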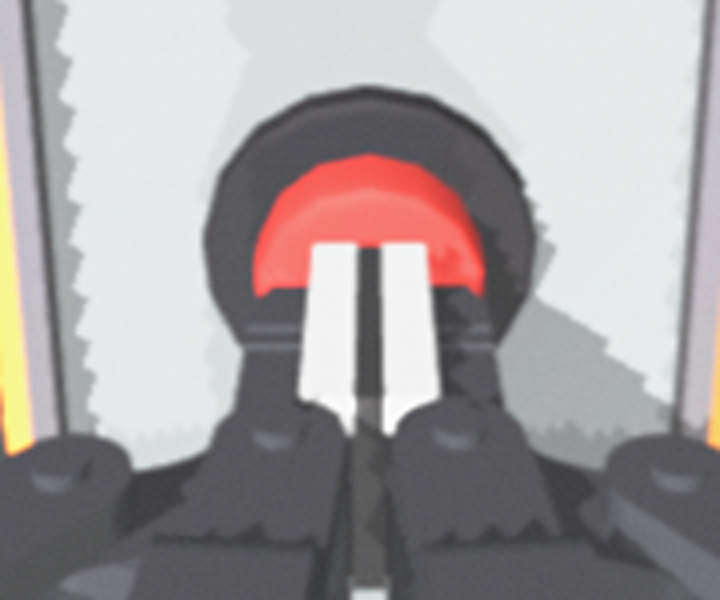

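Button contact starts at TCP z of about 0.071 and the hard stop is at about 0.065. That is a 6 mm stroke, so it was fully pressed and released. Next I regrip the cover.

Call:
play_rows --steps '[0,0,-50,0,0,0,-80,0,0,30,-80,0,0,65,-80,0,0,86,-80,0,0,86,-80,0,0,86,-50,0,0,86,-20,0,0,86,-9,0,0,86,-9,0]' --gripper 1

```text
t: 10.5
position: [0.5084, -0.2037, 0.0806]
orientation: [-3.137, 0.0, -1.195]
force: [-0.0, -0.1, 0.2]
finger_gap: 1.002
```

Call:
play_rows --steps '[0,0,0,0,0,0,0,0,0,0,0,0,0,0,0,0,0,0,0,0,0,0,0,0,0,0,0,0,0,0,0,0]' --gripper 0

```text
t: 11.3
position: [0.5092, -0.2043, 0.0815]
orientation: [-3.136, -0.002, -1.195]
force: [0.0, -1.6, 6.9]
finger_gap: 0.347
```

Call:
play_rows --steps '[0,-10,0,0,0,-22,0,0,0,-34,0,0,0,-46,0,0,0,-58,0,0,0,-70,0,0,0,-79,0,0,0,-85,0,0,0,-87,0,0,0,-87,0,0]'

```text
t: 12.3
position: [0.5885, -0.1727, 0.0816]
orientation: [-3.139, -0.001, -1.195]
force: [-12.3, -10.8, -6.6]
finger_gap: 0.349
```

Force of about 15 N against the closing direction after 85 mm of travel, so the cover is home. Release, lift well clear and check.

Call:
play_rows --steps '[0,0,0,0,0,0,0,0,0,0,0,0,0,0,0,0,0,0,-30,0,0,0,-70,0,0,20,-110,0,0,60,-130,0,0,60,-130,0,0,60,-130,0]' --gripper 1

```text
t: 13.3
position: [0.5324, -0.1951, 0.2123]
orientation: [-3.138, -0.002, -1.196]
force: [-0.2, 0.9, -0.1]
finger_gap: 0.992
```

```bash
python3 - <<'E'
from plant import *
from h import *
s=state();m=camera_model("wrist");im=read_camera("wrist")[:,:,::-1].copy();cv2.imwrite("pics/w5.png",im)
print(s['t'],s['position'],s['force'])
hsv=cv2.cvtColor(im,cv2.COLOR_BGR2HSV)
mk=cv2.inRange(hsv,(100,120,60),(125,255,255))
cs,_=cv2.findContours(mk,cv2.RETR_EXTERNAL,cv2.CHAIN_APPROX_NONE)
for c in sorted(cs,key=cv2.contourArea)[-1:]: print(cv2.minAreaRect(np.float32(back(m,c[:,0],.062)[:,:2]*1000)))
im=read_camera("side");print(recognise("side","other_cover"),recognise("side","cover"))
E
```

```text
13.3 [ 0.53235214 -0.19512407  0.21234271] [-0.24113431  0.93485635 -0.05949537]
((588.9791259765625, -172.66561889648438), (62.64732360839844, 84.13922119140625), 21.497802734375)
[{'at': [0.536, 0.2473, 0.0642], 'conf': 0.94}] [{'at': [0.5856, -0.1593, 0.0626], 'conf': 0.56}]
```

View pics/w5.png

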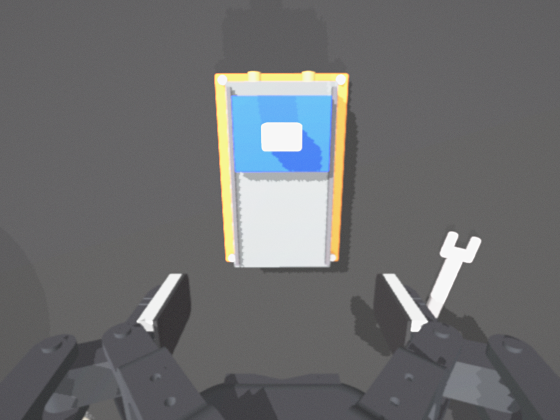

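The cover (grip at (281,136)) is shut at (0.589, -0.173), on the button axis. The arm is clear and the grey cover hasn't moved.

```bash
python3 -c "
from plant import *
print(job_done())"
```

```text
the job is handed in; nothing more can be done
None
```

I opened the amber fixture's cover to its stop, pressed the button all the way down and let it come up, then slid the cover home again. I handed the job in with the clock at about 13.5 s of the 48 s allowed; the interface gives no verdict.

**Checks that agreed:**
- **Cover home:** its measured centre is (0.589, -0.173), within about 1 mm of the button's axis at (0.588, -0.173). It also met about 15 N of resistance at the end of its travel.
- **Button:** contact began at about 0.071 m tool height and the hard stop was at about 0.065 m, which matches the full 6 mm stroke. The force fell back to zero when I lifted off.
- **Grey cover:** the network put it at (0.536, 0.247), against (0.536, 0.249) at the start, so it was not moved.
- **Arm clear:** the gripper is open about 0.21 m above the bench, and the force reading is about zero.

**Checks that disagreed:**
- The first press peaked at 48 N at the fingertips. They stood about 3 mm farther ahead of the tool point than stated, so I probed again in small steps to confirm the stroke. The 40 N limit is stated for the arm and the gripper's body; I took it not to cover the fingertips.
- The side camera's last reading of the amber cover was about 13 mm off in y, with a low confidence of 0.56. I trusted the wrist camera instead.

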